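# Shut the ball bin and click its shelf stop home

### The job

Push the tilted-out grey bin fully shut with the red ball still in it, then push the orange shelf stop along its rail until it clicks into its notch at the green mark, where its tab blocks the bin. Only push with the fingertips: do not pinch the stop, do not lift anything, and leave the other things on the shelf where they are. Finish with the hand clear.

Things in the scene. Friction and masses are not known exactly. Their poses are not given: they have to be found in the camera images.
- frame: Fixed blue steel bin frame, base 125 (x) x 335 (y) mm; origin on the surface under the middle of the bin; x points from the bin's front into the frame, away from the robot, y along the rail, z up; turned up to 0.25 rad. Above the bin runs an aluminium rail: x -36 to -20, y -98 to +238, top at z 128 mm; posts at y -90, +90, +230 mm.
- bin (a joint): Hinge of the tilt-out bin, rad: 0 shut, grows as its top tilts out to the frame's -x, at most 0.6. Hinge line along y at frame x -50, z 12 mm. Stays where left, moves at about 4 N. Front panel 160 mm wide (y -80 to 80), 92 mm tall from the hinge; shut, its outer face is upright at frame x -50, top at z 104 mm, 14 mm ahead of the rail.
- bin_front (a point): Point on the outer face of the bin's front panel, middle of its width, 80 mm above the hinge; x points into the bin, normal to the panel.
- bin_inside (a point): Point inside the bin, middle of its width, 34 mm above the bin's floor (about the centre of the ball).
- stop (a joint): Travel of the orange stop, m: 0 at frame y +190 mm, grows towards -y, at most 0.18; friction 2 N. A sprung ball drops into the notch at 0.140: from 0.128 the push rises to about 11 N, fades by 0.134, then the stop snaps on to 0.140 by itself. A firmer ridge (about 19 N) follows; past 0.146 it has gone through and must be pushed back. An open bin blocks it.
- stop_top (a point): Middle of the top edge of the stop's upright fin, z 202 mm, frame x -28 mm, axes as the frame's; moves with the stop. The fin, 34 (x) x 14 (y) mm, stands 54 mm above the stop's block, whose top is at z 148 mm, 48 (frame x -62 to -14) x 36 (y) mm. Its front tab reaches down to z 88 mm at frame x -62 to -56.
- stop_push (a point): Middle of the outer (+y) face of the fin, black, the face to push on to move the stop towards the mark; z 175 mm; axes as the frame's; moves with the stop. The other half of the fin (7 mm thick, -y side) is orange; pressing on both halves at once counts as pinching.
- mark (a point): Middle of the green mark on top of the rail, z 128 mm, where the notch is; a green plate 12 mm wide stands behind the rail there, up to z 138 mm.
- red_ball_center (a point): Centre of the red ball, 64 mm across, 0.1 kg, loose in the bin.
- bail_a: Turned beech bail, 110 mm long along its x, 15 mm thick, loose on the surface; origin under its middle.
- bail_b: The other beech bail, alike.
- tennis_ball_center (a point): Centre of the yellow tennis ball, 66 mm across, loose on the surface.
- stopwatch: Chrome stopwatch case, 58 mm across, 16 mm thick, lying on its back, crown to its +x; origin under its centre.
- trophy: White ceramic trophy cup, 95 mm tall, 100 mm over its two handles; origin under its foot.

How it is judged:
On the way, in this order (a step that is already met when the one before it is completed fails the run):
1. the bin is pushed fully shut (value of joint bin below 0.035 rad), for 0.2 s.
2. with the bin shut, the stop rests in its notch at the mark (value of joint bin below 0.035 rad and value of joint stop between 0.136 and 0.144 m), for 0.3 s.
At the end, for the whole second after the job is handed in: The bin is shut (within 0.035 rad, about 3 mm at its top edge), the stop rests in the notch (travel 0.136 to 0.144 m) and the red ball is in the bin (all of step 2 and velocity of joint stop between -0.005 and 0.005 m/s and distance between red_ball_center and bin_inside below 0.1 m); the robot touches nothing.
It fails at once if the stop is pinched (both halves of its fin pressed at once) (contact force between the fingers and stop_c2 above 1 N and contact force between the fingers and stop_c3 above 1 N).
It fails at once if the red ball is lifted or leaves the bin (distance between red_ball_center and bin_inside above 0.1 m or height (world z) of red_ball_center above 0.11 m).
It fails at once if a bail, the tennis ball, the stopwatch or the trophy cup is moved or lifted (more than 15 mm) (distance of any of bail_a, bail_b, tennis_ball_center, stopwatch, trophy from where it was at the start of the episode above 0.015 m).
It also fails if it takes over 56 s, if anything falls off the work surface, if the arm or the gripper's body presses on something with over 40 N, if the wrist force passes 120 N, or if a joint passes its speed limit or range.

### The arm

A 6-joint arm with a two-finger parallel gripper is mounted at the origin on the work surface. World frame = base frame: x ahead of the robot, y to its left, z up, the work surface at z = 0. Lengths are in m, angles in rad, forces in N, time in s.
With the tool pointing down it reaches from about 0.225 to 0.875 m from the base axis. Payload 3.4 kg.
Tool frame: the origin (TCP) lies at the very end of the fingers, on their centre line; the grasp point (between the pads) lies 19 mm behind it; x points along the fingers, y is the direction in which the jaws open and shut, and the axes are right-handed (so a half turn about x gives the same grasp; the last joint's range is limited). The gripper opens to 85 mm and grips with 20 to 120 N. Pads are 22 mm wide; open, the fingers measure 114 mm over their backs; the gripper's body (76 mm by 85 mm) begins 54 mm behind the grasp point. The pads swing forward as they close: fully open they stand 13 mm farther back than shut.
Start: joints at [1.131, 0.276, 1.505, -0, 1.361, -0.121], TCP at [0.18, 0.546, 0.231] pointing down, gripper open.
Joint ranges: [-2.89, 2.89], [-0.75, 2.08], [0.22, 2.7], [-1.18, 4.32], [0.11, 2.71], [-2.7, 2.7]. Speed limits (rad/s): [2.57, 2.57, 3.14, 3.14, 3.14, 3.14].

### API

Orientations are given as [roll, pitch, yaw] about the fixed x, y, z axes, in that order (R = Rz(yaw) Ry(pitch) Rx(roll)).
In Python, from plant import env gives the robot as it stands.
- The arm moves only by the tool servo_tool, never from a script. Its argument "motion" is text: rows parted by semicolons, each of 7 numbers parted by spaces: the turn, a rotation vector about the tool's x, y, z in rad, then the shift along the tool's x, y, z in mm, then the closure, from -1 (fully open) to 1 (shut). A call has 1 to 12 rows; each row shifts and turns the pose as measured when the row begins, along the tool's axes as they then stand; what a row does not reach is not made up. A row lasts 1/8 s, in which the tool goes at most 62.5 mm and 10.7 degrees, less where a joint would pass 70% of its speed; a pose out of reach is approached as far as the arm can. A call with a gripper value outside its range is refused whole. The fingers move at their own pace and stop on an object; "force" is the grip in N (left out, the last holds). Time passes only in rows, so rows that do not move let the fingers close. It gives the time, the measured TCP pose, the force and the opening at its end, in the units of the state.
- env.observe(): the state, without advancing time (a new reading comes with each control period).
- env.capture(name): name is "scene" or "top" or "wrist"; returns a dict with "frame" (400x640x3 uint8, red, green, blue), "range_z" (400x640 float32, m along the optical axis (not along the pixel's ray), 0 where there is no reading), "mtx" (3x3 intrinsics, pixels), "R" (3x3) and "t" (3): a world point X has camera coordinates R X + t. Camera axes: x right, y down, z forward; pixel columns grow to the right and rows downward; lengths in m; the calibration is good to about 2 mm. A picture is of the moment at which its call begins.
- env.job_done(): hands the job in, once; it reports no verdict.
The state is a dict: "clock": time; "joint_pos": joint angles; "joint_vel": joint speeds; "tau": joint torques, N m; "tcp_pos": TCP position; "eef_rot": TCP orientation; "ft_force": force on the tool from outside, world axes, zero at the start; "torque": the same for the moment, N m; "finger_gap": finger opening in m.
Only numpy, scipy, OpenCV 4.12 (cv2) and the standard library are available. Lean on these libraries where they do the work, as an engineer would, in place of code of your own. Each camera call takes 0.05 s, during which the arm holds its last target. There are 200 camera calls.

## Working session

There is one attempt and no reset: what is moved stays moved. The work goes in short steps, Python scripts to look and compute and a tool call to move; the robot and the scene stay as the last step left them, time stands still between calls to the robot, and variables do not carry over. Pictures are saved under pics/ and viewed, on a budget of 10 in all, crops included, one or two more only if the job needs it, and the job is handed in when it is done.

Besides the shell and the picture viewer there is one more tool, called after "Request:" in YAML: its name, and indented under it one key for each argument. servo_tool: Moves the arm, as the interface text tells. Its arguments: {"type":"object","properties":{"motion":{"type":"string"},"force":{"type":"number"}},"required":["motion"]}

```bash
mkdir -p pics; cat > h.py <<'E'
import numpy as np, cv2
from plant import env
def cap(n):
    c=env.capture(n); return c
def cloud(c):
    z=c["range_z"]; v,u=np.indices(z.shape); K=c["mtx"]
    p=np.stack([(u-K[0,2])/K[0,0]*z,(v-K[1,2])/K[1,1]*z,z],-1)
    w=(p-c["t"])@c["R"]; w[z<=0]=np.nan
    return w
def save(f,p): cv2.imwrite(p,cv2.cvtColor(f,cv2.COLOR_RGB2BGR))
E
python3 - <<'E'
from h import *
for n in("scene","top"):
    c=cap(n); save(c["frame"],f"pics/{n}0.png"); np.savez(f"{n}0.npz",**c)
    print(n,-c["R"].T@c["t"],c["R"][2])
print(env.observe())
E
```

```text
scene [1.29248912 0.63231134 0.76692628] [-0.65406022 -0.53570375 -0.53406621]
top [ 0.40389703 -0.0063746   1.27287057] [ 0.09509014  0.01039721 -0.99541437]
{'clock': 0.1, 'joint_pos': array([ 1.13098935e+00,  2.76556996e-01,  1.50599612e+00,  1.73297734e-05,
        1.36071866e+00, -1.20992738e-01]), 'joint_vel': array([-0.00095437, -0.00231783, -0.00499548, -0.00056577,  0.00211259,
        0.00014282]), 'tau': array([ 1.89320781e-03, -4.17703021e+01, -2.46403402e+01,  4.50442440e-04,
        5.87608825e-03,  2.67017623e-05]), 'tcp_pos': array([0.1800227 , 0.5455989 , 0.23051597]), 'eef_rot': array([-1.70187894,  1.56911712, -2.02069681]), 'ft_force': array([-0.57762057,  0.6153729 ,  0.25090009]), 'torque': array([-0.05140978,  0.08743544, -0.01179323]), 'finger_gap': 0.08564472222395463}
```

View pics/scene0.png

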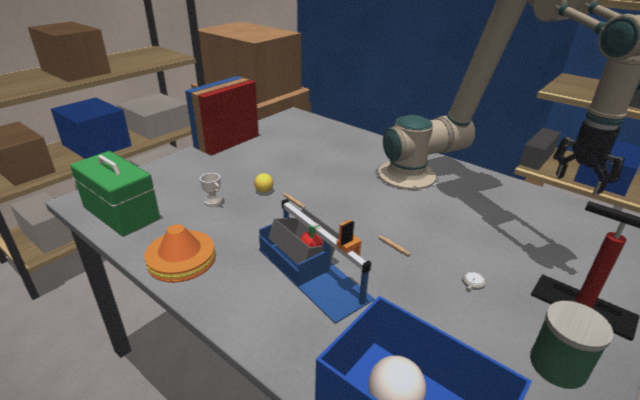

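View pics/top0.png

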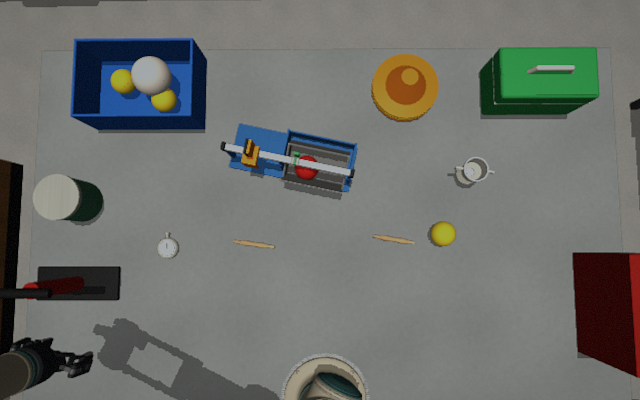

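The views show the frame at top (220–355, 125–190), with the rail from (225,147) to (350,173). The stop is at (250,152) and the red ball at (307,167). The bails, tennis ball, stopwatch and cup are well off to the robot's side.

```bash
python3 - <<'E'
from h import *
c=dict(np.load("top0.npz")); w=cloud(c); hsv=cv2.cvtColor(c["frame"],cv2.COLOR_RGB2HSV)
sl=np.zeros(w.shape[:2],bool); sl[110:205,205:370]=1
H,S,V=[hsv[...,i] for i in range(3)]; z=w[...,2]
rail=sl&(z>.115)&(z<.135)&(S<60)&(V>120)
P=w[rail][:,:2]; print("rail n",len(P),np.median(w[rail][:,2]))
vx,vy,x0,y0=cv2.fitLine(P.astype(np.float32),cv2.DIST_HUBER,0,.01,.01).ravel()
d=np.array([vx,vy]); d*=np.sign(d[1]); s=(P-[x0,y0])@d
yaw=np.arctan2(-d[0],d[1]); print("yaw",yaw,"ext",s.min(),s.max(),np.ptp(s))
# rail frame y -98..238, x mid -28
ex=np.array([np.cos(yaw),np.sin(yaw)]);ey=np.array([-ex[1],ex[0]])
o=np.array([x0,y0])+d*((s.min()+s.max())/2)-ey*.070+ex*.028
print("origin",o)
def fr(p): q=p.copy(); q[:,:2]=np.c_[(p[:,:2]-o)@ex,(p[:,:2]-o)@ey]; return q
for n,m in dict(orange=(H>8)&(H<22)&(S>150)&(z>.1),fin=(z>.185)&(z<.22),red=((H<5)|(H>174))&(S>150)&(z<.12),green=(H>50)&(H<85)&(S>80)&(z>.1),blue=(H>100)&(H<125)&(S>120)).items():
    q=fr(w[m&sl]); print(n,len(q),np.round(np.nanpercentile(q,[2,50,98],axis=0),3).tolist() if len(q) else 0)
# panel top: grey points, frame x< -50, |y|<80
q=fr(w[sl&(S<80)]); q=q[(abs(q[:,1])<.07)&(q[:,0]<-.04)&(q[:,2]>.03)&(q[:,2]<.115)]
print("panel",len(q),np.round(np.percentile(q,[1,10,50,90,99],axis=0),3).tolist())
E
```

```text
rail n 717 0.12705080371529986
yaw -0.21407802 ext -0.14465332125356978 0.1727411965791026 0.31739451783267236
origin [0.62257496 0.01708542]
orange 246 [[-0.062, 0.142, 0.105], [-0.042, 0.154, 0.148], [-0.015, 0.175, 0.203]]
fin 111 [[-0.045, 0.153, 0.185], [-0.029, 0.159, 0.201], [-0.012, 0.167, 0.205]]
red 279 [[-0.057, -0.003, 0.037], [-0.041, 0.023, 0.078], [-0.002, 0.05, 0.088]]
green 34 [[-0.036, 0.046, 0.109], [-0.013, 0.051, 0.128], [-0.007, 0.056, 0.141]]
blue 2480 [[-0.06, -0.092, -0.0], [0.029, 0.123, 0.006], [0.06, 0.232, 0.077]]
panel 426 [[-0.081, -0.068, 0.031], [-0.079, -0.057, 0.042], [-0.069, -0.004, 0.079], [-0.056, 0.057, 0.099], [-0.051, 0.068, 0.102]]
```

Frame pose is found and consistent: the mark comes out at y +51 mm against 50 expected. The stop is at about 0.03 travel and the bin at about 0.34 rad. Next I work out the moves.

```bash
cat >> h.py <<'E'
from scipy.spatial.transform import Rotation as Ro
yaw=-0.214; ex=np.array([np.cos(yaw),np.sin(yaw),0]); ey=np.array([-ex[1],ex[0],0]); O=np.array([.6226,.0171,0])
def F(p): p=np.array(p,float); return O+ex*p[0]+ey*p[1]+[0,0,p[2]]
def st(s=None):
    s=s or env.observe(); R=Ro.from_euler('xyz',s['eef_rot']).as_matrix(); t=s['tcp_pos']-O
    print('t',round(s['clock'],2),'frame tcp mm',np.round(1e3*np.array([t@ex,t@ey,t[2]]),1),'F(frame)',np.round([s['ft_force']@ex,s['ft_force']@ey,s['ft_force'][2]],1),'gap',round(s['finger_gap'],4))
    Fr=np.stack([ex,ey,[0,0,1]]); print('tool axes in frame (cols)\n',np.round(Fr@R,3))
    return s,R
def go(p,R=None,tool=None):
    s,Rm=st(); d=Rm.T@(F(p)-s['tcp_pos'])*1e3; print('shift mm',np.round(d,1))
    if R is not None: print('turn',np.round(Ro.from_matrix(Rm.T@R).as_rotvec(),3))
E
python3 - <<'E'
from h import *
z=np.array([0,0,-1.]); 
for sg in(1,-1):
  for n,a in(('y',ey),('x',ex)):
    y=a*sg; R=np.stack([z,y,np.cross(z,y)],1); print(n,sg); go([-.13,0,.2],R)
E
```

```text
y 1
t 0.1 frame tcp mm [-544.7  422.5  230.5] F(frame) [-0.7  0.5  0.3] gap 0.0856
tool axes in frame (cols)
 [[-0.     0.105  0.995]
 [-0.002  0.995 -0.105]
 [-1.    -0.002 -0.   ]]
shift mm [  31.  -376.7  456.6]
turn [-0.105 -0.     0.002]
x 1
t 0.1 frame tcp mm [-544.7  422.5  230.5] F(frame) [-0.7  0.5  0.3] gap 0.0856
tool axes in frame (cols)
 [[-0.     0.105  0.995]
 [-0.002  0.995 -0.105]
 [-1.    -0.002 -0.   ]]
shift mm [  31.  -376.7  456.6]
turn [1.466e+00 1.000e-03 2.000e-03]
y -1
t 0.1 frame tcp mm [-544.7  422.5  230.5] F(frame) [-0.7  0.5  0.3] gap 0.0856
tool axes in frame (cols)
 [[-0.     0.105  0.995]
 [-0.002  0.995 -0.105]
 [-1.    -0.002 -0.   ]]
shift mm [  31.  -376.7  456.6]
turn [3.037e+00 3.000e-03 0.000e+00]
x -1
t 0.1 frame tcp mm [-544.7  422.5  230.5] F(frame) [-0.7  0.5  0.3] gap 0.0856
tool axes in frame (cols)
 [[-0.     0.105  0.995]
 [-0.002  0.995 -0.105]
 [-1.    -0.002 -0.   ]]
shift mm [  31.  -376.7  456.6]
turn [-1.676e+00 -2.000e-03  1.000e-03]
```

Request:
servo_tool:
  motion: "-0.105 0 0 0 -30 0 1; 0 0 0 0 -60 0 1; 0 0 0 0 -60 0 1; 0 0 0 0 -50 35 1; 0 0 0 0 -45 40 1; 0 0 0 0 -45 40 1; 0 0 0 0 -45 40 1; 0 0 0 0 -35 50 1; 0 0 0 0 0 60 1; 0 0 0 0 0 60 1; 0 0 0 0 0 60 1"
  force: 40

```text
clock: 1.48
tcp_pos: [0.4791, 0.0921, 0.2289]
eef_rot: [-0.827, 1.568, -1.033]
ft_force: [-0.3, 0.3, 0.7]
finger_gap: 0.0001
```

```bash
python3 - <<'E'
from h import *
go([-.12,0,.08])
c=cap("top"); save(cv2.resize(c["frame"][80:260,160:440],None,fx=2.5,fy=2.5),"pics/t1.png")
E
```

```text
t 1.48 frame tcp mm [-156.1   42.8  228.9] F(frame) [-0.4  0.2  0.7] gap 0.0001
tool axes in frame (cols)
 [[ 0.002 -0.008  1.   ]
 [-0.002  1.     0.008]
 [-1.    -0.002  0.002]]
shift mm [149.  -42.8  35.5]
```

Request:
servo_tool:
  motion: "0 0 0 30 -30 0 1; 0 0 0 55 -13 15 1; 0 0 0 45 0 20 1; 0 0 0 14 0 0 1; 0 0 0 0 0 0 1"

```text
clock: 2.15
tcp_pos: [0.5182, 0.0381, 0.0804]
eef_rot: [-0.181, 1.56, -0.391]
ft_force: [-0.3, 0.8, 0.1]
finger_gap: -0.0
```

```bash
python3 - <<'E'
from h import *
go([-.061,0,.083])
c=cap("scene"); save(cv2.resize(c["frame"][130:330,220:480],None,fx=3,fy=3),"pics/s1.png")
E
```

```text
t 2.15 frame tcp mm [-106.5   -1.6   80.4] F(frame) [-0.5  0.7  0.1] gap -0.0
tool axes in frame (cols)
 [[ 0.011 -0.004  1.   ]
 [-0.002  1.     0.004]
 [-1.    -0.002  0.011]]
shift mm [-2.1  1.4 45.5]
```

View pics/s1.png

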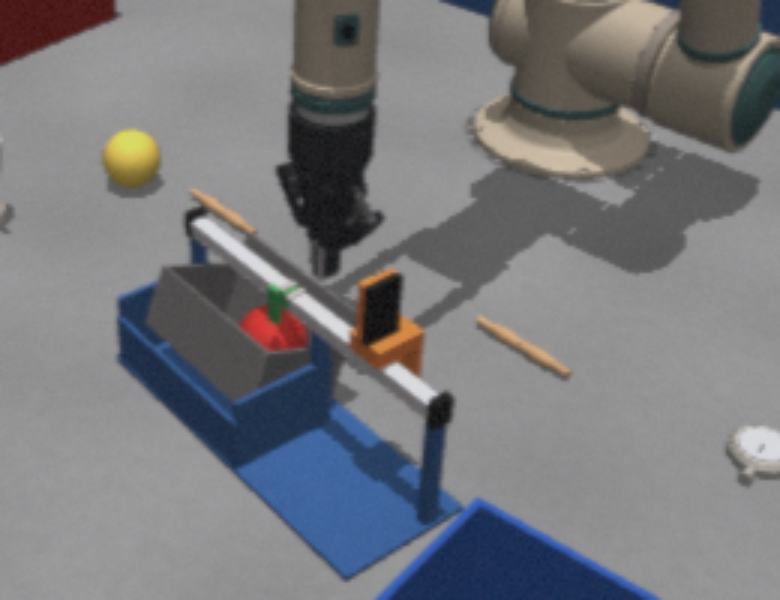

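The closed fingertips at (325,265) stand in front of the tilted bin panel, clear of the rail and of the stop at (385,320). I'll push now.

Request:
servo_tool:
  motion: "0 0 0 0 0 8 1; 0 0 0 0 0 8 1; 0 0 0 0 0 8 1; 0 0 0 0 0 6 1; 0 0 0 0 0 4 1; 0 0 0 0 0 2 1; 0 0 0 0 0 0 1"

```text
clock: 3.08
tcp_pos: [0.5567, 0.0312, 0.0865]
eef_rot: [-0.048, 1.553, -0.256]
ft_force: [-1.4, -0.0, 0.4]
finger_gap: -0.0005
```

```bash
python3 - <<'E'
from h import *
go([-.061,0,.083])
E
```

```text
t 3.08 frame tcp mm [-67.3  -0.2  86.5] F(frame) [-1.3 -0.3  0.4] gap -0.0005
tool axes in frame (cols)
 [[ 0.018 -0.006  1.   ]
 [-0.001  1.     0.006]
 [-1.    -0.001  0.018]]
shift mm [3.6 0.2 6.3]
```

Request:
servo_tool:
  motion: "0 0 0 0 0 3 1; 0 0 0 0 0 2 1; 0 0 0 0 0 2 1; 0 0 0 0 0 0 1"

```text
clock: 3.58
tcp_pos: [0.5639, 0.0296, 0.0864]
eef_rot: [-0.051, 1.553, -0.259]
ft_force: [-1.0, -0.6, 1.1]
finger_gap: 0.0001
```

```bash
python3 - <<'E'
from h import *
st()
c=cap("top"); w=cloud(c); hsv=cv2.cvtColor(c["frame"],cv2.COLOR_RGB2HSV)
m=np.zeros(w.shape[:2],bool); m[110:205,205:370]=1
q=w[m&(hsv[...,1]<80)]-O; q=np.c_[q@ex,q@ey,q[:,2]]
q=q[(abs(q[:,1])<.075)&(abs(q[:,1])>.05)&(q[:,0]<-.04)&(q[:,2]>.03)&(q[:,2]<.115)]
print(len(q),np.round(np.percentile(q,[1,10,50,90,99],axis=0),3).tolist())
E
```

```text
t 3.58 frame tcp mm [-60.1  -0.2  86.4] F(frame) [-0.9 -0.8  1.1] gap 0.0001
tool axes in frame (cols)
 [[ 0.017 -0.006  1.   ]
 [-0.001  1.     0.006]
 [-1.    -0.001  0.017]]
25 [[-0.051, -0.075, 0.033], [-0.051, -0.074, 0.04], [-0.05, -0.069, 0.085], [-0.047, -0.064, 0.103], [-0.046, -0.063, 0.108]]
```

Request:
servo_tool:
  motion: "0 0 0 0 0 2 1; 0 0 0 0 0 2 1; 0 0 0 0 0 2 1; 0 0 0 0 0 0 1"

```text
clock: 4.12
tcp_pos: [0.5646, 0.0294, 0.0861]
eef_rot: [-0.218, 1.564, -0.426]
ft_force: [-0.9, 0.0, 0.8]
finger_gap: -0.0
```

```bash
python3 - <<'E'
from h import *
st()
E
```

```text
t 4.12 frame tcp mm [-59.3  -0.3  86.1] F(frame) [-0.9 -0.2  0.8] gap -0.0
tool axes in frame (cols)
 [[ 0.006 -0.006  1.   ]
 [-0.001  1.     0.006]
 [-1.    -0.001  0.006]]
```

Pushing 6 mm further moved it under 1 mm, so the bin is at its hard stop, shut. I'll back off, rise and turn the jaws to lie along frame x.

Request:
servo_tool:
  motion: "0 0 0 0 0 -25 1; 0 0 0 0 0 -30 1; 0.18 0 0 -50 0 0 1; 0.18 0 0 -50 0 0 1; 0.18 0 0 -50 0 0 1; 0.18 0 0 -30 0 0 1; 0.18 0 0 0 0 0 1; 0.18 0 0 0 0 0 1; 0.18 0 0 0 0 0 1; 0.15 0 0 0 0 0 1; 0 0 0 0 0 0 1"

```text
clock: 5.5
tcp_pos: [0.52, 0.0397, 0.2739]
eef_rot: [1.492, 1.532, -0.171]
ft_force: [0.1, 1.0, 0.2]
finger_gap: 0.0
```

```bash
python3 - <<'E'
from h import *
R=np.stack([[0,0,-1],-ex,np.cross([0,0,-1],-ex)],1)
go([-.028,.215,.26],R); print(env.observe()['joint_pos'])
c=cap("top"); w=cloud(c); hsv=cv2.cvtColor(c["frame"],cv2.COLOR_RGB2HSV)
m=np.zeros(w.shape[:2],bool); m[110:205,205:370]=1
q=w[m]-O; q=np.c_[q@ex,q@ey,q[:,2]]
p=q[(abs(q[:,1])<.075)&(q[:,0]<-.037)&(q[:,2]>.095)&(q[:,2]<.11)]
print('panel top',len(p),np.round(np.percentile(p,[2,50,98],axis=0),3).tolist())
f=q[(q[:,2]>.19)&(q[:,2]<.21)&(q[:,1]>.13)]; print('fin',len(f),np.round(np.percentile(f,[2,50,98],axis=0),3).tolist())
save(cv2.resize(c["frame"][80:260,160:440],None,fx=2.8,fy=2.8),"pics/t2.png")
E
```

```text
t 5.5 frame tcp mm [-1.051e+02  2.000e-01  2.739e+02] F(frame) [-0.1  1.   0.2] gap 0.0
tool axes in frame (cols)
 [[ 0.038  0.992  0.121]
 [ 0.002  0.121 -0.993]
 [-0.999  0.038  0.003]]
shift mm [  17.2  101.8 -203.9]
turn [-3.02e+00  5.80e-02  1.00e-03]
[-0.05419757  0.15196207  1.56508718 -0.00457666  1.38628787  0.0394751 ]
panel top 10 [[-0.05, -0.074, 0.099], [-0.048, -0.071, 0.103], [-0.045, -0.066, 0.105]]
fin 43 [[-0.043, 0.159, 0.198], [-0.024, 0.164, 0.201], [-0.011, 0.167, 0.204]]
```

View pics/t2.png

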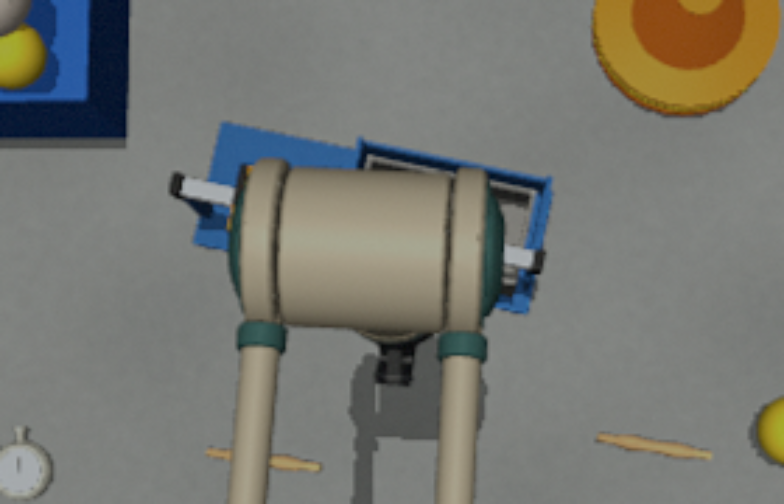

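The top view shows the bin shut (panel top at frame x −48 mm) with the arm over it. The stop hasn't moved (fin face at y 167 mm). I'll move behind the fin.

Request:
servo_tool:
  motion: "0.12 0 -0.038 0 0 -40 1; 0 0 0 0 0 -55 1; 0 0 0 0 20 -55 1; 0 0 0 0 35 -45 1; 0 0 0 0 20 -10 1; 0 0 0 0 0 0 1; 0 0 0 0 0 0 1"

```text
clock: 6.42
tcp_pos: [0.6374, 0.2301, 0.2731]
eef_rot: [1.462, 1.565, -0.312]
ft_force: [-0.3, -0.4, 0.2]
finger_gap: -0.0003
```

```bash
python3 - <<'E'
from h import *
R=np.stack([[0,0,-1],ex,-ey],1)
go([-.028,.205,.165],R)
E
```

```text
t 6.42 frame tcp mm [-30.8 211.3 273.1] F(frame) [-0.2 -0.4  0.2] gap -0.0003
tool axes in frame (cols)
 [[ 0.006  1.     0.011]
 [-0.001  0.011 -1.   ]
 [-1.     0.006  0.001]]
shift mm [108.1   2.1   6.2]
turn [ 0.011  0.001 -0.006]
```

Request:
servo_tool:
  motion: "0 0 0 35 2 0 1; 0 0 0 40 0 0 1; 0 0 0 22 0 0 1; 0 0 0 8 0 0 1; 0 0 0 0 0 0 1"

```text
clock: 7.05
tcp_pos: [0.6367, 0.2259, 0.1699]
eef_rot: [1.646, 1.561, -0.128]
ft_force: [0.4, 0.0, -0.1]
finger_gap: 0.0
```

```bash
python3 - <<'E'
from h import *
go([-.028,.178,.165])
c=cap("scene"); save(cv2.resize(c["frame"][130:330,220:480],None,fx=3,fy=3),"pics/s2.png")
E
```

```text
t 7.05 frame tcp mm [-30.6 207.  169.9] F(frame) [ 0.4  0.1 -0.1] gap 0.0
tool axes in frame (cols)
 [[ 0.01   1.     0.011]
 [ 0.001  0.011 -1.   ]
 [-1.     0.01  -0.001]]
shift mm [ 4.9  2.2 29. ]
```

View pics/s2.png

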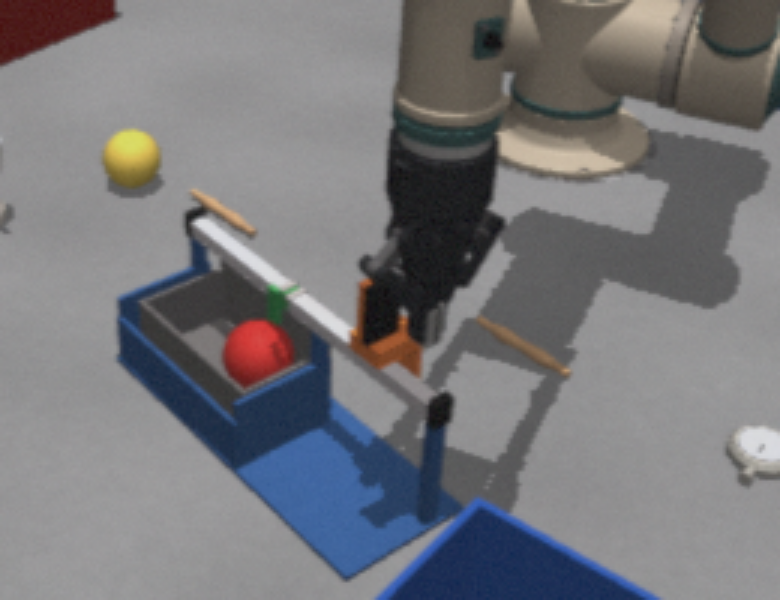

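The bin is shut with the ball inside, and the fingertips at (430,325) stand behind the black face of the fin. I'll push towards the mark.

Request:
servo_tool:
  motion: "0 0 0 2 0 10 1; 0 0 0 0 0 10 1; 0 0 0 0 0 8 1; 0 0 0 0 0 10 1; 0 0 0 0 0 10 1; 0 0 0 0 0 10 1; 0 0 0 0 0 10 1; 0 0 0 0 0 8 1; 0 0 0 0 0 5 1; 0 0 0 0 0 3 1; 0 0 0 0 0 0 1"

```text
clock: 8.48
tcp_pos: [0.6198, 0.1391, 0.1714]
eef_rot: [1.95, 1.555, 0.175]
ft_force: [-0.5, 1.5, 0.1]
finger_gap: 0.0
```

```bash
cat > look.py <<'E'
from h import *
def fin():
    st()
    for n in("scene","top"):
        c=cap(n); w=cloud(c); hsv=cv2.cvtColor(c["frame"],cv2.COLOR_RGB2HSV)
        q=w-O; q=np.stack([q@ex,q@ey,q[...,2]],-1)
        m=(hsv[...,0]>8)&(hsv[...,0]<22)&(hsv[...,1]>150)&(q[...,2]>.10)&(q[...,2]<.215)&(abs(q[...,0]+.035)<.04)&(q[...,1]>-.05)&(q[...,1]<.24)
        f=q[m]; print(n,'orange',len(f))
        for a,b in((.135,.155),(.16,.21)):
            g=f[(f[:,2]>a)&(f[:,2]<b)]
            if len(g)>3: print(a,len(g),np.round(1e3*np.percentile(g,[2,50,98],axis=0),1).tolist())
fin()
E
python3 look.py
```

```text
t 8.47 frame tcp mm [-28.6 118.6 171.4] F(frame) [-0.8  1.3  0.1] gap 0.0
tool axes in frame (cols)
 [[ 0.014  1.     0.01 ]
 [ 0.006  0.01  -1.   ]
 [-1.     0.015 -0.006]]
scene orange 229
0.135 166 [[-55.2, 88.5, 135.3], [-26.1, 114.4, 145.9], [-9.4, 121.6, 151.2]]
0.16 22 [[-21.2, 96.3, 161.2], [-9.7, 99.6, 186.2], [-6.9, 119.4, 202.1]]
top orange 107
0.135 81 [[-60.4, 82.8, 137.2], [-33.9, 87.1, 147.4], [-15.1, 94.3, 151.2]]
0.16 12 [[-26.9, 94.1, 160.6], [-17.8, 94.3, 173.6], [-14.2, 94.9, 204.2]]
```

The fin centre is at y ≈ 101 mm, about 0.089 travel, and the TCP sits 17.6 mm behind it. The detent should start at TCP y ≈ 80 and release at ≈ 74.

Request:
servo_tool:
  motion: "0 0 0 0 0 9 1; 0 0 0 0 0 9 1; 0 0 0 0 0 8 1; 0 0 0 0 0 4 1; 0 0 0 0 0 2 1; 0 0 0 0 0 0 1"

```text
clock: 9.32
tcp_pos: [0.6129, 0.1061, 0.1714]
eef_rot: [1.989, 1.555, 0.214]
ft_force: [-0.8, 1.5, 1.3]
finger_gap: 0.0001
```

```bash
python3 -c "
from h import *
st()"
```

```text
t 9.32 frame tcp mm [-28.4  84.9 171.4] F(frame) [-1.1  1.3  1.3] gap 0.0001
tool axes in frame (cols)
 [[ 0.015  1.     0.01 ]
 [ 0.007  0.01  -1.   ]
 [-1.     0.015 -0.006]]
```

Request:
servo_tool:
  motion: "0 0 0 0 0 2 1; 0 0 0 0 0 2 1; 0 0 0 0 0 2 1"

```text
clock: 9.7
tcp_pos: [0.612, 0.1016, 0.1714]
eef_rot: [2.131, 1.553, 0.357]
ft_force: [0.8, 6.6, 1.0]
finger_gap: -0.0001
```

Request:
servo_tool:
  motion: "0 0 0 0 0 2 1; 0 0 0 0 0 2 1"

```text
clock: 9.95
tcp_pos: [0.612, 0.1017, 0.1715]
eef_rot: [2.423, 1.548, 0.648]
ft_force: [1.0, 8.4, -1.0]
finger_gap: -0.0001
```

```bash
python3 -c "
from h import *
st()"
```

```text
t 9.95 frame tcp mm [-28.3  80.4 171.5] F(frame) [-0.8  8.4 -1. ] gap -0.0001
tool axes in frame (cols)
 [[ 0.015  1.     0.01 ]
 [ 0.018  0.01  -1.   ]
 [-1.     0.015 -0.017]]
```

At the detent, a 2 mm command gives about 8 N. 3 mm rows should give about 12 N, still below the 19 N ridge.

Request:
servo_tool:
  motion: "0 0 0 0 0 3 1; 0 0 0 0 0 3 1"

```text
clock: 10.2
tcp_pos: [0.612, 0.1016, 0.1717]
eef_rot: [2.635, 1.537, 0.86]
ft_force: [1.6, 9.4, 0.7]
finger_gap: 0.0005
```

```bash
python3 -c "
from h import *
st()"
```

```text
t 10.2 frame tcp mm [-28.3  80.3 171.7] F(frame) [-0.4  9.6  0.7] gap 0.0005
tool axes in frame (cols)
 [[ 0.016  1.     0.01 ]
 [ 0.029  0.009 -1.   ]
 [-0.999  0.016 -0.029]]
```

Request:
servo_tool:
  motion: "0 -0.03 0 0 0 3.5 1"

```text
clock: 10.32
tcp_pos: [0.6117, 0.1, 0.1714]
eef_rot: [1.749, 1.554, -0.027]
ft_force: [0.9, 6.8, -2.1]
finger_gap: 0.0002
```

```bash
python3 -c "
from h import *
st()"
```

```text
t 10.32 frame tcp mm [-28.3  78.7 171.4] F(frame) [-0.6  6.9 -2.1] gap 0.0002
tool axes in frame (cols)
 [[ 0.016  1.     0.009]
 [ 0.003  0.009 -1.   ]
 [-1.     0.016 -0.003]]
```

Moving through the peak, now at 78.7 with the force falling. Continuing in small steps.

Request:
servo_tool:
  motion: "0 -0.005 0 0 0 3 1"

```text
clock: 10.45
tcp_pos: [0.6116, 0.0997, 0.1714]
eef_rot: [1.717, 1.554, -0.058]
ft_force: [1.2, 9.1, 0.1]
finger_gap: 0.0002
```

```bash
python3 -c "
from h import *
st()"
```

```text
t 10.45 frame tcp mm [-28.3  78.4 171.4] F(frame) [-0.8  9.1  0.1] gap 0.0002
tool axes in frame (cols)
 [[ 0.017  1.     0.009]
 [ 0.003  0.009 -1.   ]
 [-1.     0.017 -0.002]]
```

Request:
servo_tool:
  motion: "0 -0.01 0 0 0 4 1"

```text
clock: 10.58
tcp_pos: [0.6115, 0.099, 0.1714]
eef_rot: [1.489, 1.554, -0.287]
ft_force: [1.0, 8.7, -0.6]
finger_gap: 0.0002
```

```bash
python3 -c "
from h import *
st()"
```

```text
t 10.57 frame tcp mm [-28.3  77.6 171.4] F(frame) [-0.9  8.7 -0.6] gap 0.0002
tool axes in frame (cols)
 [[ 0.017  1.     0.009]
 [-0.001  0.009 -1.   ]
 [-1.     0.017  0.001]]
```

Request:
servo_tool:
  motion: "0 -0.01 0 0 0 4 1"

```text
clock: 10.7
tcp_pos: [0.6112, 0.0977, 0.1713]
eef_rot: [1.214, 1.552, -0.562]
ft_force: [0.8, 6.7, -0.3]
finger_gap: 0.0002
```

Request:
servo_tool:
  motion: "0 -0.005 0 0 0 3 1"

```text
clock: 10.82
tcp_pos: [0.611, 0.097, 0.1713]
eef_rot: [1.171, 1.552, -0.605]
ft_force: [0.1, 6.1, -0.3]
finger_gap: -0.0001
```

```bash
python3 look.py
```

```text
t 10.82 frame tcp mm [-28.3  75.6 171.3] F(frame) [-1.2  6.  -0.3] gap -0.0001
tool axes in frame (cols)
 [[ 0.018  1.     0.008]
 [-0.007  0.009 -1.   ]
 [-1.     0.018  0.007]]
scene orange 193
0.135 143 [[-55.4, 50.9, 136.1], [-28.6, 73.5, 146.1], [-9.9, 78.0, 151.1]]
0.16 9 [[-13.7, 52.9, 162.3], [-9.5, 56.8, 197.8], [-8.3, 61.0, 201.6]]
top orange 47
0.135 42 [[-61.4, 40.3, 136.0], [-33.5, 44.1, 146.8], [-16.5, 74.3, 151.0]]
```

Request:
servo_tool:
  motion: "0 0 0 0 0 2.5 1"

```text
clock: 11.05
tcp_pos: [0.6108, 0.0959, 0.1713]
eef_rot: [1.308, 1.552, -0.469]
ft_force: [0.2, 5.2, 1.2]
finger_gap: -0.0004
```

```bash
python3 -c "
from h import *
st()"
```

```text
t 11.05 frame tcp mm [-28.3  74.5 171.3] F(frame) [-0.9  5.2  1.2] gap -0.0004
tool axes in frame (cols)
 [[ 0.018  1.     0.009]
 [-0.005  0.009 -1.   ]
 [-1.     0.018  0.005]]
```

Request:
servo_tool:
  motion: "0 0 0 0 0 2 1"

```text
clock: 11.18
tcp_pos: [0.6107, 0.0952, 0.1714]
eef_rot: [1.44, 1.553, -0.336]
ft_force: [0.6, 3.8, 1.4]
finger_gap: -0.0001
```

Request:
servo_tool:
  motion: "0 0 0 0 0 1.5 1; 0 0 0 0 0 0 1"

```text
clock: 11.42
tcp_pos: [0.6104, 0.0939, 0.1714]
eef_rot: [1.457, 1.553, -0.319]
ft_force: [-0.6, 2.3, 0.6]
finger_gap: 0.0001
```

```bash
python3 look.py
```

```text
t 11.43 frame tcp mm [-28.3  72.5 171.4] F(frame) [-1.   2.1  0.6] gap 0.0001
tool axes in frame (cols)
 [[ 0.018  1.     0.009]
 [-0.002  0.009 -1.   ]
 [-1.     0.018  0.002]]
scene orange 203
0.135 150 [[-54.6, 45.7, 135.5], [-28.2, 69.7, 145.9], [-10.1, 75.1, 151.4]]
0.16 14 [[-12.8, 52.3, 160.6], [-9.4, 55.5, 184.5], [-8.7, 56.5, 201.8]]
top orange 42
0.135 35 [[-61.9, 37.5, 140.1], [-53.3, 65.6, 146.6], [-21.1, 70.5, 152.0]]
```

Request:
servo_tool:
  motion: "0 0 0 0 0 1.5 1; 0 0 0 0 0 0 1"

```text
clock: 11.78
tcp_pos: [0.61, 0.0914, 0.1713]
eef_rot: [1.367, 1.552, -0.409]
ft_force: [1.3, 0.9, 0.3]
finger_gap: -0.0002
```

```bash
python3 look.py
```

```text
t 11.78 frame tcp mm [-28.1  69.9 171.3] F(frame) [1.  1.1 0.3] gap -0.0002
tool axes in frame (cols)
 [[ 0.018  1.     0.009]
 [-0.004  0.009 -1.   ]
 [-1.     0.018  0.004]]
scene orange 202
0.135 144 [[-54.2, 41.9, 136.1], [-27.3, 66.8, 146.6], [-9.8, 72.4, 151.4]]
0.16 18 [[-13.1, 48.3, 162.0], [-9.6, 51.6, 186.6], [-7.7, 53.4, 202.0]]
top orange 43
0.135 36 [[-61.7, 34.9, 138.5], [-52.8, 63.0, 146.6], [-17.9, 67.5, 149.6]]
```

The force is gone and the stop moved on about 3 mm, which fits the snap. I'll retreat and check.

Request:
servo_tool:
  motion: "0 0 0 0 0 -8 1; 0 0 0 0 0 -25 1; 0 0 0 -40 0 -10 1; 0 0 0 -50 0 0 1; 0 0 0 -40 -30 0 1; 0 0 0 0 -60 20 1; 0 0 0 0 -60 30 1; 0 0 0 0 -60 0 1; 0 0 0 0 0 0 1"

```text
clock: 13.0
tcp_pos: [0.3989, 0.1304, 0.3001]
eef_rot: [1.259, 1.548, -0.517]
ft_force: [0.9, 0.5, 0.5]
finger_gap: -0.0001
```

```bash
python3 look.py; python3 - <<'E'
from h import *
c=cap("top"); save(cv2.resize(c["frame"][100:200,200:380],None,fx=4,fy=4),"pics/t3.png")
w=cloud(c)-O; q=np.stack([w@ex,w@ey,w[...,2]],-1)
f=q[(q[...,2]>.194)&(q[...,2]<.209)&(abs(q[...,0]+.028)<.015)&(abs(q[...,1]-.05)<.05)]
print('fin top',len(f),np.round(1e3*np.percentile(f,[5,50,95],axis=0),1).tolist(), f[:,1].mean())
b=q[(q[...,2]>.142)&(q[...,2]<.154)&(q[...,0]<-.02)&(abs(q[...,1]-.05)<.05)]
print('block',len(b),np.round(1e3*np.percentile(b,[2,50,98],axis=0),1).tolist())
E
```

```text
t 13.0 frame tcp mm [-242.7   63.2  300.1] F(frame) [0.7 0.7 0.5] gap -0.0001
tool axes in frame (cols)
 [[ 0.022  1.     0.009]
 [-0.007  0.009 -1.   ]
 [-1.     0.021  0.007]]
scene orange 221
0.135 150 [[-54.8, 42.7, 136.3], [-28.9, 66.0, 146.3], [-9.6, 72.4, 153.0]]
0.16 31 [[-36.3, 47.5, 162.8], [-11.3, 51.3, 200.6], [-8.3, 53.8, 203.2]]
top orange 159
0.135 75 [[-61.9, 34.5, 136.2], [-43.9, 45.8, 147.1], [-16.6, 69.7, 152.1]]
0.16 54 [[-44.8, 45.4, 162.1], [-31.8, 47.9, 196.0], [-13.7, 58.8, 203.5]]
fin top 80 [[-41.5, 45.6, 196.7], [-28.7, 52.3, 200.7], [-15.4, 59.1, 204.0]] 0.05223403350750853
block 178 [[-61.1, 34.7, 143.0], [-47.1, 48.6, 147.2], [-21.6, 69.8, 151.6]]
```

View pics/t3.png

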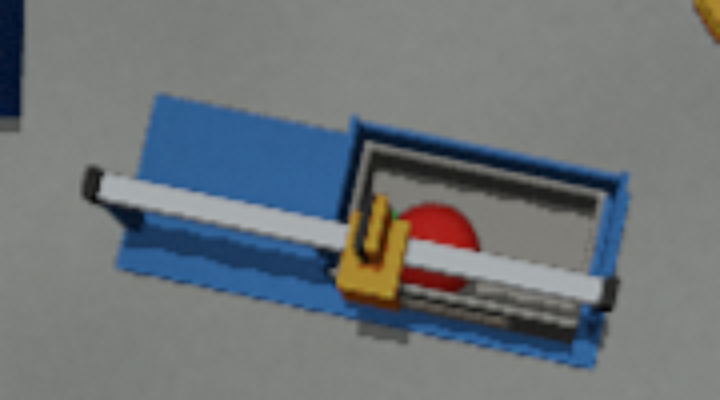

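The view shows the stop's fin at (375,230) at the green mark, the ball at (440,240) in the shut bin, and the hand clear. Travel comes out at about 0.138–0.139. A wrist view would settle it to sub-mm.

```bash
python3 - <<'E'
from h import *
c=cap("wrist"); C=-c["R"].T@c["t"]; d=C-O; print('cam frame',d@ex,d@ey,d[2],'fwd',c["R"][2]@ex,c["R"][2]@ey,c["R"][2][2])
for p in([-.028,.05,.202],[-.03,.05,.128],[-.05,0,.1]):
    k=c["mtx"]@(c["R"]@F(p)+c["t"]); print(p,k[:2]/k[2],k[2])
E
```

```text
cam frame -0.24107567021353937 0.1428754128901096 0.4413639578036357 fwd 0.024979466299277997 -0.31322269480094017 -0.9493511308915374
[-0.028, 0.05, 0.202] [542.16049704 212.05642217] 0.2616536476650406
[-0.03, 0.05, 0.128] [492.40513244 189.59020316] 0.33185567241841585
[-0.05, 0, 0.1] [457.63569856 219.43389667] 0.3735990494974404
```

```bash
python3 - <<'E'
from h import *
c=cap("wrist"); save(c["frame"],"pics/w1.png"); w=cloud(c)-O; q=np.stack([w@ex,w@ey,w[...,2]],-1)
hsv=cv2.cvtColor(c["frame"],cv2.COLOR_RGB2HSV); H,S=hsv[...,0],hsv[...,1]
def pr(n,m):
    f=q[m&(abs(q[...,1]-.05)<.06)&(abs(q[...,0]+.035)<.06)]; print(n,len(f),np.round(1e3*np.percentile(f,[1,5,50,95,99],axis=0),1).tolist() if len(f)>3 else '')
Z=q[...,2]
pr('fintop',(Z>.198)&(Z<.207)); pr('blocktop',(Z>.145)&(Z<.151)&(q[...,0]<-.03))
pr('green',(H>45)&(H<88)&(S>80)); pr('panel top',(Z>.098)&(Z<.108)&(S<70)&(q[...,0]<-.037))
E
```

```text
fintop 525 [[-43.6, 45.4, 198.2], [-43.1, 45.9, 199.1], [-28.0, 52.4, 200.7], [-11.9, 58.3, 201.9], [-10.4, 58.7, 202.4]]
blocktop 706 [[-60.6, 34.9, 145.2], [-59.9, 36.2, 145.7], [-48.1, 54.1, 146.9], [-32.6, 68.0, 148.4], [-30.7, 69.1, 150.4]]
green 31 [[-43.8, 54.9, 160.7], [-43.5, 55.4, 163.1], [-34.9, 58.3, 184.2], [-21.4, 58.8, 197.7], [-19.1, 59.0, 199.5]]
panel top 198 [[-49.1, -9.9, 98.1], [-48.8, -7.8, 98.5], [-47.6, 14.5, 102.3], [-44.3, 78.4, 104.1], [-43.8, 80.2, 104.5]]
```

View pics/w1.png

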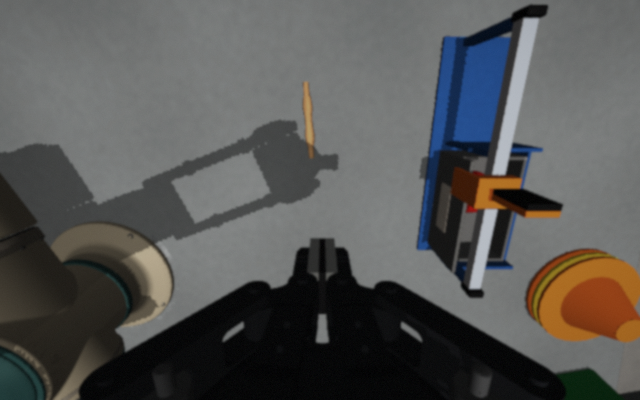

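The wrist view shows the whole rail, from (530,10) to (470,292), with the stop at (485,190). The rail's ends can calibrate y in this same image.

```bash
python3 - <<'E'
from h import *
for n in("wrist","top"):
    c=cap(n); w=cloud(c)-O; q=np.stack([w@ex,w@ey,w[...,2]],-1)
    m=(abs(q[...,2]-.127)<.006)&(abs(q[...,0]+.028)<.012)
    f=q[m]; 
    y=f[:,1]; print(n,len(y),'rail y',np.round(1e3*np.percentile(y,[0,.3,1,99,99.7,100]),1))
    for s in(-.09,.22): g=f[abs(y-s)<.03]; print('x mid at',s,np.round(1e3*g.mean(0),1))
    b=q[(abs(q[...,2]-.201)<.005)&(abs(q[...,0]+.028)<.02)&(abs(q[...,1]-.05)<.03)]; print('fin',np.round(1e3*np.percentile(b[:,1],[0,1,99,100]),1))
E
```

```text
wrist 4227 rail y [-98.9 -95.2 -89.8 234.7 236.7 237.7]
x mid at -0.09 [-28.8 -78.4 127. ]
x mid at 0.22 [-28.8 213.6 126.8]
fin [45.1 45.4 58.8 59. ]
top 842 rail y [-97.3 -96.2 -89.8 617.2 619.6 621.1]
x mid at -0.09 [-28.3 -76.8 127.1]
x mid at 0.22 [-28.1 213.6 127.4]
fin [45.2 45.4 59.2 59.2]
```

By the rail ends, the stop sits at about 0.1375. That is in range but near the edge, so a gentle nudge of about 2 mm adds margin; the 19 N ridge guards the far side. I'll go back behind the fin.

Request:
servo_tool:
  motion: "0 0 -0.02 0 0 -25 1; 0 0 0 0 50 -25 1; 0 0 0 0 55 0 1; 0 0 0 0 55 0 1; 0 0 0 0 35 0 1; 0 0 0 0 0 0 1; 0 0 0 0 0 0 1"

```text
clock: 14.22
tcp_pos: [0.6169, 0.1382, 0.293]
eef_rot: [-0.531, 1.56, -2.312]
ft_force: [-0.8, -0.3, 0.1]
finger_gap: 0.0002
```

```bash
python3 -c "
from h import *
go([-.028,.1,.171])"
```

```text
t 14.22 frame tcp mm [-31.3 117.1 293. ] F(frame) [-0.7 -0.5  0.1] gap 0.0002
tool axes in frame (cols)
 [[-0.005  1.     0.004]
 [-0.009  0.004 -1.   ]
 [-1.    -0.005  0.009]]
shift mm [122.2   3.9  16. ]
```

Request:
servo_tool:
  motion: "0 0.01 0 40 3 0 1; 0 0 0 45 0 0 1; 0 0 0 25 0 0 1; 0 0 0 10 0 0 1; 0 0 0 0 0 10 1; 0 0 0 0 0 10 1; 0 0 0 0 0 8 1; 0 0 0 0 0 0 1; 0 0 0 0 0 0 1"

```text
clock: 15.35
tcp_pos: [0.6119, 0.1093, 0.1769]
eef_rot: [2.385, 1.565, 0.606]
ft_force: [-0.9, -0.2, -0.7]
finger_gap: -0.0002
```

```bash
python3 -c "
from h import *
go([-.028,.07,.171])"
```

```text
t 15.35 frame tcp mm [-30.1  87.8 176.9] F(frame) [-0.9 -0.3 -0.7] gap -0.0002
tool axes in frame (cols)
 [[ 0.004  1.     0.006]
 [ 0.004  0.006 -1.   ]
 [-1.     0.004 -0.004]]
shift mm [ 5.8  1.9 17.9]
```

Request:
servo_tool:
  motion: "0 0 0 4 0 6 1; 0 0 0 0 0 5 1; 0 0 0 0 0 3 1; 0 0 0 0 0 1 1; 0 0 0 0 0 0 1"

```text
clock: 15.98
tcp_pos: [0.6087, 0.0939, 0.1724]
eef_rot: [2.43, 1.565, 0.651]
ft_force: [-0.1, 0.5, 0.8]
finger_gap: 0.0003
```

```bash
python3 -c "
from h import *
go([-.028,.068,.171])"
```

```text
t 15.97 frame tcp mm [-29.9  72.1 172.4] F(frame) [-0.2  0.5  0.8] gap 0.0003
tool axes in frame (cols)
 [[ 0.004  1.     0.006]
 [ 0.004  0.006 -1.   ]
 [-1.     0.004 -0.004]]
shift mm [1.4 1.9 4.1]
```

Request:
servo_tool:
  motion: "0 0 0 0 0 1.5 1; 0 0 0 0 0 1.5 1"

```text
clock: 16.23
tcp_pos: [0.6081, 0.0914, 0.1724]
eef_rot: [2.505, 1.564, 0.727]
ft_force: [-0.0, 2.0, -0.5]
finger_gap: 0.0002
```

```bash
python3 -c "
from h import *
go([-.028,.068,.171])"
```

```text
t 16.23 frame tcp mm [-29.9  69.6 172.4] F(frame) [-0.4  1.9 -0.5] gap 0.0002
tool axes in frame (cols)
 [[ 0.004  1.     0.006]
 [ 0.005  0.006 -1.   ]
 [-1.     0.004 -0.005]]
shift mm [1.4 1.9 1.6]
```

Request:
servo_tool:
  motion: "0 0 0 0 0 1.5 1; 0 0 0 0 0 0.5 1"

```text
clock: 16.48
tcp_pos: [0.6081, 0.0912, 0.1724]
eef_rot: [2.704, 1.561, 0.926]
ft_force: [0.3, 1.5, -0.4]
finger_gap: 0.0002
```

```bash
python3 -c "
from h import *
go([-.028,.068,.171])"
```

```text
t 16.48 frame tcp mm [-29.9  69.3 172.4] F(frame) [ 0.   1.6 -0.4] gap 0.0002
tool axes in frame (cols)
 [[ 0.004  1.     0.006]
 [ 0.009  0.006 -1.   ]
 [-1.     0.004 -0.009]]
shift mm [1.4 1.9 1.3]
```

Request:
servo_tool:
  motion: "0 0 0 0 0 2 1"

```text
clock: 16.6
tcp_pos: [0.6081, 0.091, 0.1725]
eef_rot: [2.805, 1.558, 1.026]
ft_force: [1.5, 7.8, -1.6]
finger_gap: -0.0001
```

```bash
python3 -c "
from h import *
go([-.028,.068,.171])"
```

```text
t 16.6 frame tcp mm [-29.9  69.2 172.5] F(frame) [-0.2  7.9 -1.6] gap -0.0001
tool axes in frame (cols)
 [[ 0.004  1.     0.006]
 [ 0.013  0.006 -1.   ]
 [-1.     0.004 -0.013]]
shift mm [1.5 1.9 1.2]
```

At 8 N it no longer moves, so it is seated in the notch against the firmer ridge. I'll retreat clear.

Request:
servo_tool:
  motion: "0 0 0 0 0 -8 1; 0 0 0 0 0 -25 1; 0 0 0 -40 0 -10 1; 0 0 0 -50 0 0 1; 0 0 0 -40 -30 0 1; 0 0 0 0 -60 20 1; 0 0 0 0 -60 30 1; 0 0 0 0 -60 0 1; 0 0 0 0 0 0 1; 0 0 0 0 0 0 1"

```text
clock: 17.85
tcp_pos: [0.3971, 0.1222, 0.3056]
eef_rot: [1.08, 1.562, -0.7]
ft_force: [0.9, 0.9, 0.2]
finger_gap: -0.0001
```

```bash
python3 - <<'E'
from h import *
st()
for n in("wrist","top"):
    c=cap(n); w=cloud(c)-O; q=np.stack([w@ex,w@ey,w[...,2]],-1)
    b=q[(abs(q[...,2]-.201)<.005)&(abs(q[...,0]+.028)<.02)&(abs(q[...,1]-.05)<.03)]; print('fin',np.round(1e3*np.percentile(b[:,1],[0,1,99,100]),1))
a=np.load("top0.npz")["frame"]; save(np.vstack([a[140:270,100:530],c["frame"][140:270,100:530]]),"pics/t4.png")
E
```

```text
t 17.85 frame tcp mm [-242.7   54.8  305.6] F(frame) [0.6 1.  0.2] gap -0.0001
tool axes in frame (cols)
 [[ 0.008  1.     0.006]
 [-0.004  0.006 -1.   ]
 [-1.     0.008  0.004]]
fin [43.9 44.4 57.9 58. ]
fin [44.4 44.4 58.6 58.8]
```

View pics/t4.png

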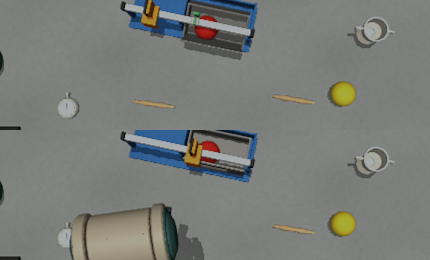

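The stop's fin is now centred at y ≈ 51 mm, about 0.139 travel. In the before/after picture the bin is shut with the ball in it. The tennis ball, cup and right-hand bail haven't moved. The arm hides the left-hand bail and part of the stopwatch, but the tool never went low near either. Handing in.

```bash
python3 -c "
from h import *
print(env.job_done())"
```

```text
the job is handed in; nothing more can be done
None
```

I pushed the bin shut with the closed fingertips, pushed the stop along its rail by the black face only until it clicked at the green mark, then moved the hand clear and handed in at about 18 s. The hand-in gives no verdict.

- **Bin:** it met its hard stop, and its top edge measured about 48 mm in front of the frame origin (50 mm when shut). The red ball was inside.
- **Stop:** after the click, the wrist camera put it at about 0.1375 m, in range but near the edge. I gave it one gentle nudge; it then held still against 8 N. The last views gave 0.1385–0.139 m (allowed 0.136–0.144).
- **Other things:** the tennis ball, cup and one bail look unmoved in the last picture. The arm hid the other bail and part of the stopwatch there, so I did not check those two at the end; both looked in place in earlier views.
- **Measurement limits:** camera readings of the stop differed by about 1 mm. The camera never showed the green mark itself at the end, so the position rests on the rail ends, my frame fit and the contact force.

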